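# Power up the counting scale and tare the cigar tray

### The arm

A 6-joint arm with a two-finger parallel gripper is mounted at the origin on the work surface. World frame = base frame: x ahead of the robot, y to its left, z up, the work surface at z = 0. Lengths are in m, angles in rad, forces in N, time in s.
With the tool pointing down it reaches from about 0.3 to 1 m from the base axis. Payload 5.1 kg.
Tool frame: the origin (TCP) lies on the centre line of the jaws, within the pads' length; the fingertips stand ahead of it and the grasp point (between the pads) lies 5 mm behind it (ctrl.nose_length is the z of the fingertips in the tool frame, in m); z points along the fingers, y is the line along which they close (so a half turn about z gives the same grasp; the last joint's range is limited). The gripper opens to 95 mm and grips with 3 to 60 N. Pads are 20 mm wide; open, the fingers measure 119 mm over their backs; the gripper's body (75 mm by 180 mm) begins 59 mm behind the grasp point.
Start: joints at [1.092, 0.124, 1.65, -0, 1.367, -0.083], TCP at [0.251, 0.6, 0.229] pointing down, gripper open.
Joint ranges: [-2.61, 2.61], [-1.02, 2.33], [0.03, 2.71], [-1.35, 4.49], [0.32, 2.68], [-2.91, 2.91]. Speed limits (rad/s): [2.57, 2.57, 3.14, 3.14, 3.14, 3.14].

### API

Orientations are given as a 3x3 rotation matrix whose columns are the frame's x, y, z axes.
In Python, from rig import ctrl gives the robot as it stands.
- The arm moves only by the tool play_rows, never from a script. Its argument "increments" is a list of rows, each a list of 7 numbers: the shift along the tool's x, y, z normalised to -1 to 1, where 1 is 600 mm, then the turn, a rotation vector about the tool's x, y, z normalised to -1 to 1, where 1 is 0.5 rad, then the opening, from -1 (shut) to 1 (fully open). In form: [[tx, ty, tz, wx, wy, wz, hand], ...]. A call has 1 to 12 rows; each row is the pose to reach, as a shift and turn from the pose commanded when the call began, along the tool's axes at that moment; what a row does not reach only later rows make up. A row lasts 1/8 s, in which the tool goes at most 62.5 mm and 10.7 degrees, less where a joint would pass 70% of its speed; a pose out of reach is approached as far as the arm can. A call with a number of a shift or a turn outside -1 to 1 is refused whole. A call with a gripper value outside its range is refused whole. The fingers move at their own pace and stop on an object; the grip force is fixed at half the most. Time passes only in rows, so rows that repeat a pose let the fingers close. It gives the time, the measured TCP pose, the force, the opening and the grip force at its end, in the units of the state.
- ctrl.read_state(): the state, without advancing time (a new reading comes with each control period).
- ctrl.snapshot(name): name is "scene" or "top" or "wrist"; returns a dict with "img" (480x640x3 uint8, blue, green, red), "z_map" (480x640 float32, m along the optical axis (not along the pixel's ray), 0 where there is no reading), "vfov" (degrees; the focal length in pixels is half the picture's height over the tangent of half this angle, whatever the lens; pixels are square), "cx", "cy" (the principal point, pixels), "rvec" (rotation vector, rad) and "tvec" (3), from world to camera coordinates, as OpenCV has them. Camera axes: x right, y down, z forward; pixel columns grow to the right and rows downward; lengths in m; the calibration is good to about 2 mm. A picture is of the moment at which its call begins.
- ctrl.hand_in(): hands the job in; it is judged then, once.
The state is a dict: "time": time; "joint_pos": joint angles; "dq": joint speeds; "joint_torque": joint torques, N m; "position": TCP position; "orientation": TCP orientation; "wrist_force": force on the tool from outside, world axes, zero at the start; "moment": the same for the moment, N m; "opening": opening from 0.0 (shut) to 1.0 (fully open); "grasp_force": force on a finger pad.
Only numpy, scipy, OpenCV 4.12 (cv2) and the standard library are available. Lean on these libraries where they do the work, as an engineer would, in place of code of your own. Each camera call takes 0.05 s, during which the arm holds its last target. There are 200 camera calls.

### The job

Get the bench scale ready for weighing cigars into the empty tray that stands on it. On the socket strip press down the near half of the rocker that belongs to the socket with the scale's black power adapter, so that it is switched fully on, then press the scale's green ON key all the way down and let it come up, and then press the blue TARE key in the same way. Switch or press nothing else, keep off the weighing pan and the tray so that the zero is true, and leave everything else on the bench where it is.

Things in the scene. Friction and masses are not known exactly. Their poses are not given: they have to be found in the camera images.
- scale: ivory counting scale, fixed, 340 deep x 300 wide x 98 high. Origin on the table under the middle of its key row; x points from the keys to the pan (away from the user), y along the key row, z up. The console with the four keys slopes 10 degrees, rising towards the pan: at x = 0 its surface is 56 above the table; the display lies behind them.
- pan: the scale's stainless weighing pan, part of the scale; its frame is the scale's frame: it covers x = 80 to 300, y = -145 to 145, top at z = 98.
- adapter: the scale's power adapter: black block, 50 (x) x 60 (y) x 41 high, plugged from above into one of the three sockets of the strip (any of them), fixed; origin at the centre of its underside, over the socket. The two other sockets hold flat round white plugs, 34 across and 16 high, of other appliances.
- strip: aluminium bench socket strip, fixed, 122 deep x 304 wide x 42 high (x = -31 to 91). Origin on the table under the middle rocker's pivot; x away from the user, y along the strip. A row of three red rockers at x = 0, a row of three sockets behind it at x = 58, at y = +90 (0), 0 (1) and -90 (2). Each rocker switches the socket straight behind it.
- tray: empty open wooden tray standing loose on the pan, 120 x 200 x 35 high, 6 walls; origin at the centre of its underside.
- rocker0_near (a point): on the near (-x, user's) half of rocker 0, 13 from the pivot towards the user. Each half is 18 long, 22 wide; pivot edge 46 above the table. While off the near half stands up by 18 degrees (its outer end 5.5 above the pivot edge) and the far half is level; while on the near half is level. The point moves with the rocker.
- rocker0 (a joint): angle of rocker 0: 0 off, 0.314 rad fully on (near half pressed down level, a white bar is its mark). Stiff: about 3 N at its outer end, more nearer the pivot; it stays where it is left.
- rocker1_near (a point): on the near (-x, user's) half of rocker 1, 13 from the pivot towards the user. Each half is 18 long, 22 wide; pivot edge 46 above the table. While off the near half stands up by 18 degrees (its outer end 5.5 above the pivot edge) and the far half is level; while on the near half is level. The point moves with the rocker.
- rocker1 (a joint): angle of rocker 1: 0 off, 0.314 rad fully on (near half pressed down level, a white bar is its mark). Stiff: about 3 N at its outer end, more nearer the pivot; it stays where it is left.
- rocker2_near (a point): on the near (-x, user's) half of rocker 2, 13 from the pivot towards the user. Each half is 18 long, 22 wide; pivot edge 46 above the table. While off the near half stands up by 18 degrees (its outer end 5.5 above the pivot edge) and the far half is level; while on the near half is level. The point moves with the rocker.
- rocker2 (a joint): angle of rocker 2: 0 off, 0.314 rad fully on (near half pressed down level, a white bar is its mark). Stiff: about 3 N at its outer end, more nearer the pivot; it stays where it is left.
- key_on_top (a point): centre of the top face of the green ON key (white stand-by symbol), 22 x 24, at scale y = 66; keys are 44 apart and stand 10 proud of the console. Its z is the key's normal (10 degrees off vertical); moves with the key.
- key_on (a joint): travel of the green ON key (white stand-by symbol) (22 x 24, at scale y = 66) into the console: 0 up, 0.005 m fully down; springs back by itself; about 4 N to push fully down.
- key_zero (a joint): travel of the grey key between ON and TARE (22 x 24, at scale y = 22) into the console: 0 up, 0.005 m fully down; springs back by itself; about 4 N to push fully down.
- key_tare_top (a point): centre of the top face of the blue TARE key (white arrow symbol), 22 x 24, at scale y = -22; keys are 44 apart and stand 10 proud of the console. Its z is the key's normal (10 degrees off vertical); moves with the key.
- key_tare (a joint): travel of the blue TARE key (white arrow symbol) (22 x 24, at scale y = -22) into the console: 0 up, 0.005 m fully down; springs back by itself; about 4 N to push fully down.
- key_print (a joint): travel of the grey key at the end of the row beyond TARE (22 x 24, at scale y = -66) into the console: 0 up, 0.005 m fully down; springs back by itself; about 4 N to push fully down.
- glue_pot: bystander, loose: small white pot, 60 across, 45 high, behind the strip; origin at the centre of its underside.
- water: bystander, loose: clear water bottle with blue cap, 62 across, 190 high, behind the strip; origin at the centre of its underside.
- mould: bystander, loose: wooden cigar mould, 110 x 150 x 35 high, behind the strip; origin at the centre of its underside.
- chaveta: bystander, loose: flat steel blade with round ends, 130 x 60 x 5, lying flat near the rolling board; origin at the centre of its underside.
- cutter: bystander, loose: wooden cigar cutter with a brass guide and upright blade, 170 x 90 x 77 high, at the left; origin at the centre of its underside.
Mind the look-alikes: they are no part of the job. Leave any purple look-alike of the tray alone.

How it is judged:
By the outcome, as a careful person would: the job done as asked, in the order asked, and still so for the second after the job is handed in, with the robot touching nothing.
It also fails if it takes over 45 s, if anything falls off the work surface, if the arm or the gripper's body presses on something with over 40 N, if the wrist force passes 120 N, or if a joint passes its speed limit or range.

## Working session

There is one attempt and no reset: what is moved stays moved. The work goes in short steps, Python scripts to look and compute and a tool call to move; the robot and the scene stay as the last step left them, time stands still between calls to the robot, and variables do not carry over. Pictures are saved under pics/ and viewed, at most 10 in all, crops included, and the job is handed in when it is done.

Besides the shell and the picture viewer there is one more tool, called after "Call:" as name(argument=value, ...) on one line, values as JSON. play_rows: Moves the arm, as the interface text tells. Its arguments: {"type":"object","properties":{"increments":{"type":"array","items":{"type":"array","items":{"type":"number","minimum":-1,"maximum":1}}}},"required":["increments"]}

```bash
mkdir -p pics; cat > h.py <<'E'
import numpy as np, cv2, pickle
from rig import ctrl
def snap(n,tag):
    s=ctrl.snapshot(n); cv2.imwrite(f'pics/{tag}.png',s['img']); pickle.dump(s,open(f'{tag}.pkl','wb')); return s
def load(tag): return pickle.load(open(f'{tag}.pkl','rb'))
def ray(s,u,v):
    f=240/np.tan(np.radians(s['vfov'])/2); R=cv2.Rodrigues(np.array(s['rvec'],float))[0]; t=np.array(s['tvec'],float).ravel()
    return -R.T@t, R.T@np.array([(u-s['cx'])/f,(v-s['cy'])/f,1.])
def at_depth(s,u,v):
    o,d=ray(s,u,v); return o+d*s['z_map'][int(round(v)),int(round(u))]
def at_z(s,u,v,z):
    o,d=ray(s,u,v); return o+d*(z-o[2])/d[2]
def proj(s,P):
    f=240/np.tan(np.radians(s['vfov'])/2); R=cv2.Rodrigues(np.array(s['rvec'],float))[0]
    c=R@np.array(P)+np.array(s['tvec']).ravel(); return c[0]/c[2]*f+s['cx'],c[1]/c[2]*f+s['cy']
E
python3 - <<'E'
from h import *
for n in('scene','top'):
    s=snap(n,n+'0'); print(s['vfov'],s['cx'],s['cy'],ray(s,320,240))
st=ctrl.read_state(); print(st, ctrl.nose_length)
E
```

```text
43.5372167426912 305.9400950345804 229.97769149062728 (array([ 1.37171538, -0.40348692,  0.92478565]), array([-0.66025971,  0.33289765, -0.67384097]))
52.979737214368285 317.4971987683574 236.20408155902103 (array([ 0.28324068, -0.00353823,  1.2359021 ]), array([ 0.18823389, -0.01013964, -0.98211727]))
{'time': 0.1, 'joint_pos': array([ 1.09239503e+00,  1.24437783e-01,  1.65152004e+00, -1.84381787e-05,
        1.36751649e+00, -8.26366155e-02]), 'dq': array([ 0.00013074, -0.0034691 , -0.00180288, -0.00081554, -0.00104828,
        0.00180035]), 'joint_torque': array([ 7.69972648e-04, -4.18875468e+01, -3.61098146e+01,  7.76532968e-02,
        4.61012148e-02, -7.41541066e-05]), 'position': array([0.25038175, 0.59924092, 0.2275216 ]), 'orientation': array([[-9.22703423e-01,  3.85509624e-01, -8.50209888e-04],
       [ 3.85510537e-01,  9.22701906e-01, -1.67872139e-03],
       [ 1.37327034e-04, -1.87672684e-03, -9.99998230e-01]]), 'wrist_force': array([-0.18607918,  0.56652537,  0.72707678]), 'moment': array([-0.04129384,  0.01718563, -0.00467812]), 'grasp_force': 0.0, 'opening': 1.0011339285391798} 0.014
```

View pics/top0.png

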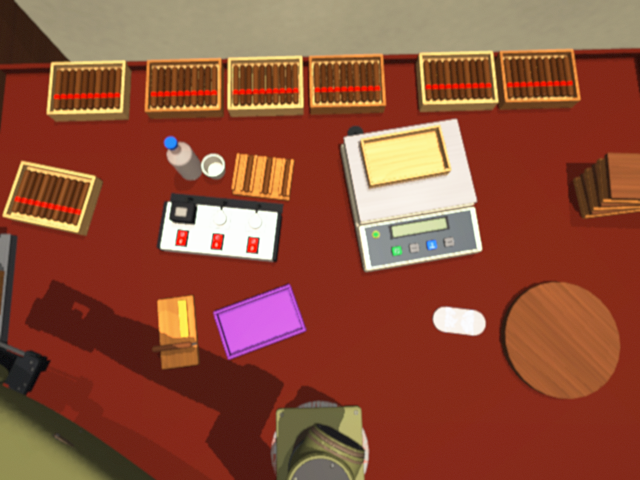

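View pics/scene0.png

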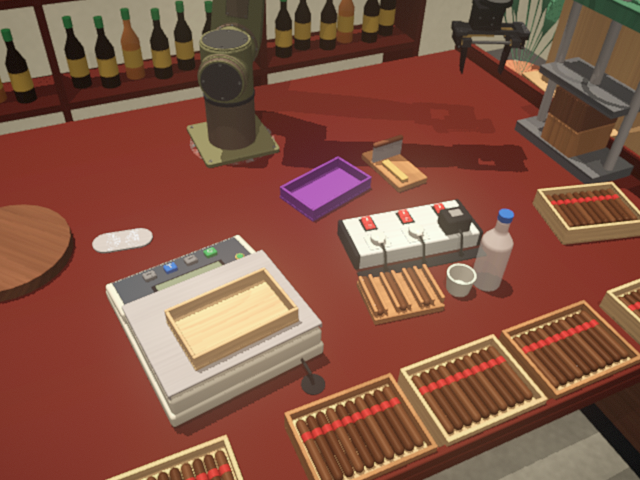

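Candidates, in top-view pixels:
- **Rockers:** (182,238), (217,242) and (253,245). The black adapter at (183,210) is behind the left one.
- **Keys:** green (397,251), grey (415,247), blue (432,245) and grey (450,242). The green round thing at (376,234) is a look-alike, off the key row.

I'll check these in one crop.

```bash
python3 - <<'E'
from h import *
s=load('top0'); i=s['img']
a=cv2.resize(i[185:275,150:290],None,fx=5,fy=5,interpolation=cv2.INTER_CUBIC)[:, :700]
b=cv2.resize(i[200:275,355:490],None,fx=5,fy=5,interpolation=cv2.INTER_CUBIC)
c=np.zeros((900,700,3),np.uint8); c[:450,:700]=a; c[450:825,:675]=b
cv2.imwrite('pics/crop1.png',cv2.resize(c[:825],None,fx=.72,fy=.72))
for uv in[(182,238),(217,242),(253,245),(183,210),(397,251),(415,247),(432,245),(450,242)]: print(uv,at_depth(s,*uv).round(4))
E
```

```text
(182, 238) [0.5256 0.3308 0.0481]
(217, 242) [0.5121 0.2419 0.0521]
(253, 245) [0.5034 0.1529 0.0447]
(183, 210) [0.5884 0.3199 0.0849]
(397, 251) [ 0.4745 -0.2042  0.0671]
(415, 247) [ 0.4833 -0.2491  0.067 ]
(432, 245) [ 0.4875 -0.2919  0.0647]
(450, 242) [ 0.4932 -0.336   0.0682]
```

View pics/crop1.png

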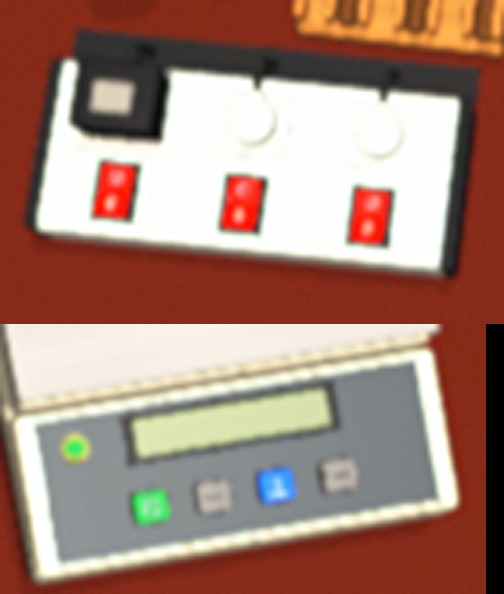

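The crop confirms it. The adapter (dark block with a pale label) is behind the leftmost rocker, so it's rocker0. The row's left end is the green ON key, then grey, blue TARE, grey. Next I'll fit the frames and plan.

```bash
cat >> h.py <<'E'
from scipy.spatial.transform import Rotation as Ro
def fit(model,world):  # 2D rigid
    m=np.array(model,float);w=np.array(world)[:,:2];mc=m-m.mean(0);wc=w-w.mean(0)
    a=np.arctan2((mc[:,0]*wc[:,1]-mc[:,1]*wc[:,0]).sum(),(mc*wc).sum()); R=np.array([[np.cos(a),-np.sin(a)],[np.sin(a),np.cos(a)]])
    t=w.mean(0)-R@m.mean(0); return a,t,(m@R.T+t-w)
def frame(yaw,tilt=0):
    # tool: z down leaning, tool y along -? choose y=+frame y => x=-frame x
    return Ro.from_euler('z',yaw).as_matrix()@Ro.from_euler('y',-tilt).as_matrix()@np.diag([-1,1,-1.])
def need(P,R):
    """row from the present pose to fingertip at P with orientation R"""
    st=ctrl.read_state(); p=np.array(st['position']);R0=np.array(st['orientation'])
    tcp=np.array(P)-R[:,2]*ctrl.nose_length
    return (R0.T@(tcp-p)/.6).round(4), (Ro.from_matrix(R0.T@R).as_rotvec()/.5).round(4)
E
python3 - <<'E'
from h import *
s=load('top0')
r=[at_z(s,u,v,.048) for u,v in[(181.9,237.8),(217.2,241.7),(253.1,244.7)]]
print('strip',fit([(0,.09),(0,0),(0,-.09)],r))
off=(355,200)
px=[((x/.72)/5+355,((y-324)/3.6)+200) for x,y in[(151,506),(213,496),(276,486),(339,475)]]
k=[at_z(s,u,v,.066) for u,v in px]
print(px,'scale',fit([(0,.066),(0,.022),(0,-.022),(0,-.066)],k))
a,t,_=fit([(0,.09),(0,0),(0,-.09)],r)
P=[*(t+Ro.from_euler('z',a).as_matrix()[:2,:2]@[-.014,.09]),.075]
print(P,need(P,frame(a)))
E
```

```text
strip (np.float64(-0.12540663268692467), array([0.51443075, 0.24184135]), array([[-4.02848953e-04,  3.70916760e-05],
       [ 7.63952915e-04, -4.05313537e-04],
       [-3.61103963e-04,  3.68221861e-04]]))
[(396.94444444444446, 250.55555555555554), (414.1666666666667, 247.77777777777777), (431.6666666666667, 245.0), (449.1666666666667, 241.94444444444446)] scale (np.float64(0.13666871715117127), array([ 0.48462207, -0.26919363]), array([[-1.68440380e-04,  4.70545138e-04],
       [ 5.93813201e-05, -2.60785575e-04],
       [ 2.92888338e-04, -2.08955704e-04],
       [-1.83829278e-04, -8.03858266e-07]]))
[np.float64(0.511797732599442), np.float64(0.3328856689461738), 0.075] (array([-0.5732, -0.2412,  0.2312]), array([-0.0037, -0.0008, -0.5407]))
```

Call:
play_rows(increments=[[-0.573,-0.241,0.17,-0.004,-0.001,-0.54,-1],[-0.573,-0.241,0.17,-0.004,-0.001,-0.54,-1],[-0.573,-0.241,0.17,-0.004,-0.001,-0.54,-1],[-0.573,-0.241,0.17,-0.004,-0.001,-0.54,-1],[-0.573,-0.241,0.17,-0.004,-0.001,-0.54,-1],[-0.573,-0.241,0.17,-0.004,-0.001,-0.54,-1],[-0.573,-0.241,0.17,-0.004,-0.001,-0.54,-1],[-0.573,-0.241,0.17,-0.004,-0.001,-0.54,-1],[-0.573,-0.241,0.17,-0.004,-0.001,-0.54,-1]])

```text
time: 1.23
position: [0.5114, 0.3349, 0.1271]
orientation: [[-0.992, 0.124, 0.001], [0.124, 0.992, 0.002], [-0.001, 0.003, -1.0]]
wrist_force: [-0.3, 0.1, 0.3]
opening: 0.109
grasp_force: 0.0
```

```bash
python3 - <<'E'
from h import *
s=snap('top','top1'); w=snap('wrist','wrist1')
st=ctrl.read_state(); print(st['time'],st['position'],st['orientation'].round(3),st['wrist_force'],st['opening'])
a=-.1254; P=[.5118,.3329,.055]; print(need(P,frame(a)))
c=np.vstack([cv2.resize(w['img'],(400,300)),cv2.resize(s['img'][190:270,140:300],(600,300),interpolation=cv2.INTER_CUBIC)[:, :400]])
cv2.imwrite('pics/c2.png',np.hstack([cv2.resize(w['img'],(400,300)),cv2.resize(s['img'][185:275,140:260],(400,300),interpolation=cv2.INTER_CUBIC)]))
E
```

```text
1.325 [0.51139505 0.33514322 0.1273052 ] [[-0.992  0.123  0.002]
 [ 0.123  0.992  0.002]
 [-0.001  0.003 -1.   ]] [-0.0339577  -0.1524371   0.50883476] 0.03200741714687434
(array([-0.001 , -0.0039,  0.0972]), array([0.0052, 0.0028, 0.0034]))
```

View pics/c2.png

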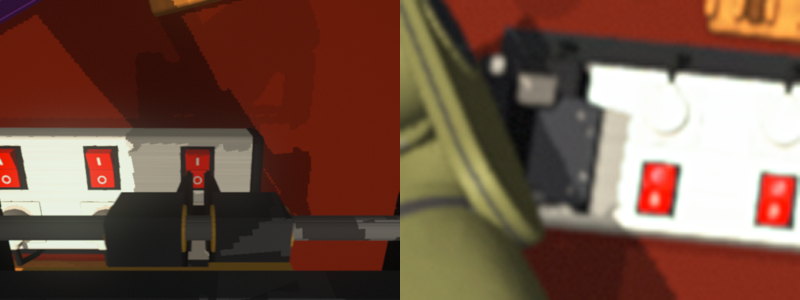

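The wrist view shows the closed fingers laterally centred on rocker0. The bar-marked half, at about (198,158) in the picture, is on the user's side. I'll cross-check the position along x from the wrist camera.

```bash
python3 - <<'E'
from h import *
w=load('wrist1'); i=w['img'].astype(int)
m=((i[:,:,2]>180)&(i[:,:,1]<80)&(i[:,:,0]<80)).astype(np.uint8)
n,l,st,c=cv2.connectedComponentsWithStats(m)
for k in range(1,n):
    if st[k,4]>150:
        x,y,W,H,A=st[k]; print(st[k], at_z(w,x+W/2,y,.0515).round(4), 'exp end')
a=-.1254;R=Ro.from_euler('z',a).as_matrix()
for yy in(.09,0,-.09): print((np.array([.5144,.2418,0])+R@[-.017,yy,.0515]).round(4))
E
```

```text
[   0  244   32   55 1144] [0.4844 0.1691 0.0515] exp end
[ 137  245   46   55 1781] [0.495  0.2488 0.0515] exp end
[0.5088 0.3332 0.0515]
[0.4975 0.2439 0.0515]
[0.4863 0.1546 0.0515]
```

Call:
play_rows(increments=[[0.001,-0.004,0.08,0.005,0.003,0.003,-1],[0.001,-0.004,0.1,0.005,0.003,0.003,-1],[0.001,-0.004,0.106,0.005,0.003,0.003,-1],[0.001,-0.004,0.109,0.005,0.003,0.003,-1],[0.001,-0.004,0.111,0.005,0.003,0.003,-1],[0.001,-0.004,0.112,0.005,0.003,0.003,-1],[0.001,-0.004,0.112,0.005,0.003,0.003,-1]])

```text
time: 2.2
position: [0.5119, 0.3321, 0.0603]
orientation: [[-0.992, 0.127, 0.001], [0.127, 0.992, 0.001], [-0.001, 0.001, -1.0]]
wrist_force: [-0.6, 1.6, 3.2]
opening: 0.002
grasp_force: 1.6
```

Call:
play_rows(increments=[[0,0,0.001,0,0,0,-1],[0,0,0.002,0,0,0,-1],[0,0,0.002,0,0,0,-1]])

```text
time: 2.58
position: [0.512, 0.3321, 0.0602]
orientation: [[-0.992, 0.127, 0.001], [0.127, 0.992, 0.001], [-0.0, 0.001, -1.0]]
wrist_force: [-3.8, -0.1, 8.9]
opening: 0.002
grasp_force: 4.8
```

Call:
play_rows(increments=[[0,0,0.001,0,0,0,-1],[0,0,0.002,0,0,0,-1],[0,0,0.002,0,0,0,-1]])

```text
time: 2.95
position: [0.512, 0.3322, 0.0602]
orientation: [[-0.992, 0.127, 0.0], [0.127, 0.992, 0.0], [-0.0, 0.0, -1.0]]
wrist_force: [-7.3, -0.8, 15.0]
opening: 0.003
grasp_force: 7.6
```

Call:
play_rows(increments=[[0,0,-0.05,0,0,0,-1],[0,0,-0.13,0,0,0,-1],[0,0,-0.13,0,0,0,-1],[-0.1,-0.1,-0.15,0,0,0,-1],[0.0,-0.3,-0.15,0,0,0,-1],[0.0,-0.3,-0.15,0,0,0,-1],[0.0,-0.3,-0.15,0,0,0,-1]])

```text
time: 3.82
position: [0.4865, 0.1503, 0.1451]
orientation: [[-0.992, 0.13, -0.004], [0.13, 0.992, -0.002], [0.003, -0.002, -1.0]]
wrist_force: [0.6, 0.3, -0.2]
opening: 0.004
grasp_force: 0.0
```

```bash
python3 - <<'E'
from h import *
s=snap('top','top2'); w=snap('wrist','wrist2'); c=snap('scene','scene2')
cv2.imwrite('pics/c3.png',np.hstack([cv2.resize(s['img'][185:275,150:270],(400,300),interpolation=cv2.INTER_CUBIC),cv2.resize(c['img'][190:280,340:490],(400,300),interpolation=cv2.INTER_CUBIC)]))
a=.1367; R=Ro.from_euler('z',a).as_matrix(); Q=np.array([.4846,-.2692,0])+R@[0,.066,.066]; n=R@[-np.sin(.1745),0,np.cos(.1745)]
print(ctrl.read_state()['position'],Q, need(Q+.04*n,frame(a,.1745)), frame(a,.1745)[:,2],n)
E
```

```text
[0.48844211 0.15280058 0.14661841] [ 0.47560587 -0.20381571  0.066     ] (array([-0.0399, -0.5963,  0.0459]), array([-0.0469, -0.3487, -0.5291])) [ 0.17199611  0.02365943 -0.98481347] [-0.17199611 -0.02365943  0.98481347]
```

View pics/c3.png

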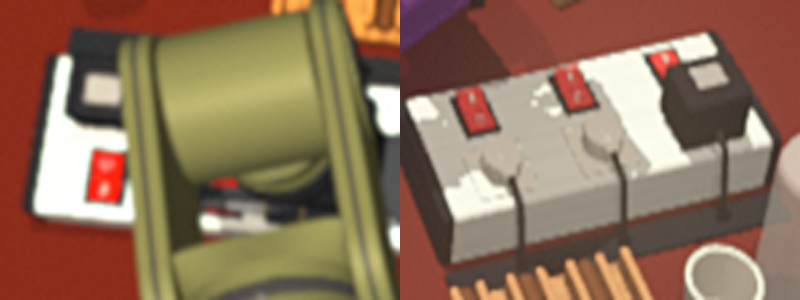

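The rocker went to a hard stop with the tip at 46 mm, its level height, under 15 N. Next I move to 40 mm above the ON key.

Call:
play_rows(increments=[[-0.04,-0.596,0.01,-0.047,-0.349,-0.529,-1],[-0.04,-0.596,0.01,-0.047,-0.349,-0.529,-1],[-0.04,-0.596,0.02,-0.047,-0.349,-0.529,-1],[-0.04,-0.596,0.04,-0.047,-0.349,-0.529,-1],[-0.04,-0.596,0.046,-0.047,-0.349,-0.529,-1],[-0.04,-0.596,0.046,-0.047,-0.349,-0.529,-1],[-0.04,-0.596,0.046,-0.047,-0.349,-0.529,-1],[-0.04,-0.596,0.046,-0.047,-0.349,-0.529,-1],[-0.04,-0.596,0.046,-0.047,-0.349,-0.529,-1]])

```text
time: 5.1
position: [0.4675, -0.2032, 0.1198]
orientation: [[-0.975, -0.14, 0.172], [-0.138, 0.99, 0.024], [-0.174, -0.0, -0.985]]
wrist_force: [0.1, -0.0, -0.7]
opening: 0.006
grasp_force: 0.0
```

```bash
python3 - <<'E'
from h import *
s=snap('top','top3'); w=snap('wrist','wrist3')
cv2.imwrite('pics/c4.png',np.hstack([cv2.resize(s['img'][185:275,150:270],(400,300),interpolation=cv2.INTER_CUBIC),cv2.resize(w['img'],(400,300))]))
a=.1367; R=Ro.from_euler('z',a).as_matrix(); Q=np.array([.4846,-.2692,0])+R@[0,.066,.066]; n=R@[-np.sin(.1745),0,np.cos(.1745)]
print(ctrl.read_state()['position'], need(Q,frame(a,.1745)))
# rocker near-half depth, before/after
R=Ro.from_euler('z',-.1254).as_matrix()
for t in('top0','top3'):
    q=load(t)
    for X in(-.016,-.012,-.008,0,.008,.012,.016):
        u,v=proj(q,np.array([.5144,.2418,0])+R@[X,.09,.047]); print(t,X,at_depth(q,u,v).round(4))
i=w['img'].astype(int)
for nm,m in(('green',(i[:,:,1]>i[:,:,2]+60)&(i[:,:,1]>i[:,:,0]+60)),('blue',(i[:,:,0]>i[:,:,2]+70)&(i[:,:,0]>150))):
    n,l,st,c=cv2.connectedComponentsWithStats(m.astype(np.uint8))
    for k in range(1,n):
        if st[k,4]>60: print(nm,st[k],c[k],at_z(w,*c[k],.066).round(4))
E
```

```text
[ 0.4673696  -0.20338884  0.11994038] (array([ 0.0024, -0.0026,  0.0675]), array([0.0007, 0.0011, 0.007 ]))
top0 -0.016 [0.5091 0.3321 0.0505]
top0 -0.012 [0.5129 0.3313 0.0515]
top0 -0.008 [0.5168 0.3307 0.0519]
top0 0 [0.5254 0.3308 0.048 ]
top0 0.008 [0.5333 0.3297 0.0486]
top0 0.012 [0.5377 0.3297 0.0465]
top0 0.016 [0.5414 0.3289 0.0476]
top3 -0.016 [0.51   0.3334 0.0461]
top3 -0.012 [0.5133 0.3319 0.0495]
top3 -0.008 [0.5173 0.3315 0.049 ]
top3 0 [0.526  0.3316 0.0452]
top3 0.008 [0.5332 0.3296 0.0489]
top3 0.012 [0.5366 0.3283 0.0515]
top3 0.016 [0.5407 0.328  0.0508]
green [ 294  238   44   39 1378] [315.35195936 256.14150943] [ 0.4705 -0.2036  0.066 ]
blue [ 122  237   50   42 1701] [146.41446208 257.61258083] [ 0.4834 -0.289   0.066 ]
```

View pics/c4.png

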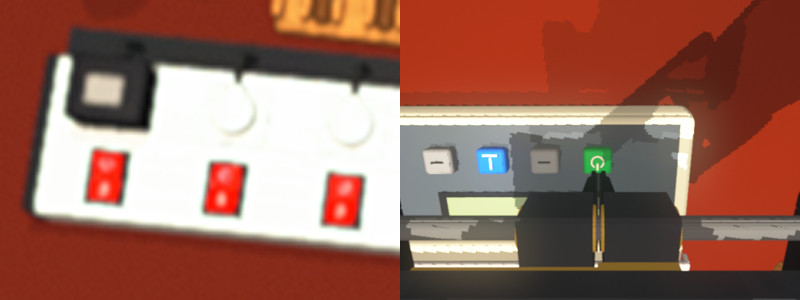

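Rocker0 is on: in the depth map its near half dropped about 4 mm and its far half rose. The green key at about (597,160) is straight under the fingers, so I press it now.

Call:
play_rows(increments=[[0.005,-0.003,0.04,0,0,0.007,-1],[0.005,-0.003,0.06,0,0,0.007,-1],[0.005,-0.003,0.066,0,0,0.007,-1],[0.005,-0.003,0.07,0,0,0.007,-1],[0.005,-0.003,0.073,0,0,0.007,-1],[0.005,-0.003,0.075,0,0,0.007,-1],[0.005,-0.003,0.075,0,0,0.007,-1]])

```text
time: 6.08
position: [0.4723, -0.2058, 0.0755]
orientation: [[-0.976, -0.134, 0.173], [-0.132, 0.991, 0.024], [-0.175, 0.0, -0.985]]
wrist_force: [-1.6, 1.9, 2.9]
opening: 0.005
grasp_force: 1.8
```

Call:
play_rows(increments=[[0,0,0.002,0,0,0,-1],[0,0,0.003,0,0,0,-1],[0,0,0.003,0,0,0,-1]])

```text
time: 6.45
position: [0.4725, -0.2059, 0.0748]
orientation: [[-0.976, -0.135, 0.172], [-0.132, 0.991, 0.024], [-0.174, 0.001, -0.985]]
wrist_force: [-7.8, 3.7, 12.8]
opening: 0.002
grasp_force: 7.0
```

Call:
play_rows(increments=[[0,0,0.002,0,0,0,-1],[0,0,0.002,0,0,0,-1]])

```text
time: 6.7
position: [0.4726, -0.2059, 0.0747]
orientation: [[-0.976, -0.135, 0.171], [-0.133, 0.991, 0.024], [-0.173, 0.001, -0.985]]
wrist_force: [-11.7, 5.1, 20.2]
opening: 0.004
grasp_force: 11.1
```

Call:
play_rows(increments=[[0,0,-0.04,0,0,0,-1],[0,0,-0.06,0,0,0,-1],[0,0,-0.06,0,0,0,-1],[0,-0.147,-0.06,0,0,0,-1],[0,-0.147,-0.06,0,0,0,-1],[0,-0.147,-0.06,0,0,0,-1]])

```text
time: 7.45
position: [0.4777, -0.2952, 0.1062]
orientation: [[-0.976, -0.132, 0.171], [-0.13, 0.991, 0.024], [-0.173, 0.002, -0.985]]
wrist_force: [0.8, -0.5, -0.5]
opening: 0.006
grasp_force: 0.0
```

```bash
python3 - <<'E'
from h import *
w=snap('wrist','wrist4'); cv2.imwrite('pics/c5.png',w['img'][150:420])
a=.1367; R=Ro.from_euler('z',a).as_matrix(); Q=np.array([.4846,-.2692,0])+R@[-.002,-.022,.066]
print(ctrl.read_state()['position'], need(Q,frame(a,.1745)))
E
```

```text
[ 0.47747575 -0.2939199   0.10597743] (array([-0.0023,  0.0025,  0.0447]), array([ 0.0036, -0.0026, -0.0077]))
```

View pics/c5.png

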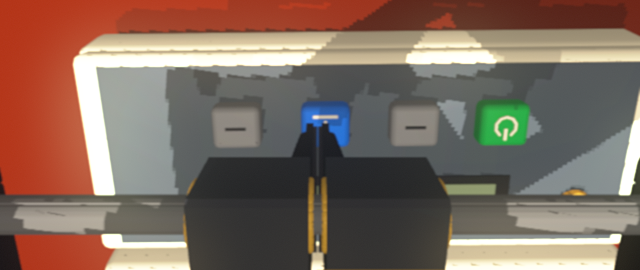

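The green key has come up again. The fingers are over the blue key at (326,122), needing +1.5 mm in y. Pressing TARE.

Call:
play_rows(increments=[[-0.001,0.003,0.02,0,0,-0.008,-1],[-0.001,0.003,0.038,0,0,-0.008,-1],[-0.001,0.003,0.044,0,0,-0.008,-1],[-0.001,0.003,0.048,0,0,-0.008,-1],[-0.001,0.003,0.051,0,0,-0.008,-1],[-0.001,0.003,0.053,0,0,-0.008,-1],[-0.001,0.003,0.055,0,0,-0.008,-1],[-0.001,0.003,0.056,0,0,-0.008,-1],[-0.001,0.003,0.056,0,0,-0.008,-1]])

```text
time: 8.62
position: [0.4843, -0.2913, 0.075]
orientation: [[-0.975, -0.138, 0.172], [-0.136, 0.99, 0.024], [-0.174, 0.0, -0.985]]
wrist_force: [-2.1, 3.1, 6.5]
opening: 0.005
grasp_force: 2.9
```

Call:
play_rows(increments=[[0,0,0.002,0,0,0,-1],[0,0,0.004,0,0,0,-1],[0,0,0.004,0,0,0,-1]])

```text
time: 9.0
position: [0.4845, -0.2914, 0.0747]
orientation: [[-0.975, -0.139, 0.171], [-0.137, 0.99, 0.025], [-0.173, 0.001, -0.985]]
wrist_force: [-11.5, 7.1, 18.8]
opening: 0.004
grasp_force: 10.2
```

Call:
play_rows(increments=[[0,0,-0.04,0,0,0,-1],[0,0,-0.1,0,0,0,-1],[0,0,-0.15,0,0,0,-1],[0.1,0,-0.2,0,0,0,-1],[0.2,0,-0.2,0,0,0,-1],[0.2,0,-0.2,0,0,0,-1],[0.2,0,-0.2,0,0,0,-1],[0.2,0,-0.2,0,0,0,-1]])

```text
time: 10.0
position: [0.348, -0.3106, 0.1697]
orientation: [[-0.975, -0.139, 0.173], [-0.137, 0.99, 0.023], [-0.174, -0.001, -0.985]]
wrist_force: [0.0, -0.8, -0.4]
opening: 0.007
grasp_force: 0.0
```

```bash
python3 - <<'E'
from h import *
s=snap('top','top5'); cv2.imwrite('pics/c6.png',s['img']); print(ctrl.read_state()['time'])
E
```

```text
10.05
```

View pics/c6.png

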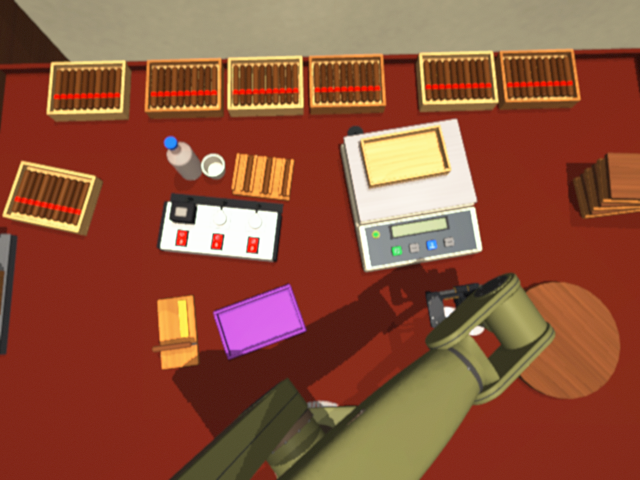

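The arm is clear, everything is where it was, and both keys are up again. Both reached the same hard stop (TCP z of 74.7 mm at about 19–20 N).

```bash
python3 -c "
from rig import ctrl
print(ctrl.hand_in())"
```

```text
the job is handed in; nothing more can be done
None
```

I switched the adapter's rocker (rocker 0) fully on, then pressed green ON and blue TARE fully down and let each come up; nothing else was touched, and the job was handed in at about 10 s, with no verdict shown.

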